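Pop a mounted specimen out of its spring ejector and trap it

TASK

Press the flat release key of the specimen ejector down with one finger and keep it down, and with the other finger trap the round black specimen that the spring kicks out along the lane, while it is still wholly on the deck. Only touch the specimen: do not pinch, lift or tip it, do not force it out without the key, and leave the other things where they stand. Finish while holding: one finger still keeping the key down, the other still stopping the specimen, out of its parking place and at rest, against the push of the spring.

Things in the scene. Friction and masses are not known exactly. Their poses are not given: they have to be found in the camera images.
- ejector: Specimen ejector, fixed: aluminium block, its level top (the deck) 30 mm above the table. Origin on the table under the parked specimen's centre; z up; the specimen pops out along -x. In its frame it spans x -58 to 110, y -30 to 92 mm. The lane along y 0 is 33 mm wide, between rails 5 mm thick and 6 mm high (x -55 to 23). A housing at x 85 to 109, y -28 to 28 rises 40 mm above the deck.
- front_edge (a point): Middle of the lane's end on the front edge of the deck (ejector's x -58 mm, y 0, height 30): the specimen drops off here if not stopped.
- kicker_face (a point): Centre of the face of the spring kicker, a steel plate 26 mm wide, top 20 mm above the deck, right behind the specimen (15.6 mm from its centre). It pushes the specimen along the ejector's -x with about 3 N, falling to 2 N, over up to 60 mm. Moves with the kicker.
- gate_top (a point): Top centre of the gate, a steel lip 26 mm wide, 4 mm thick, 5 mm higher than the deck, right in front of the parked specimen (ejector's x -17.6 mm). Part of the release key: sinks with it.
- specimen_center (a point): Centre of the specimen: a loose upright cylinder of black resin with a small steel face on top, 30 mm across, 25 mm high, 70 to 120 g, parked in the lane on the deck (this point 12.5 mm above the deck). Once the gate has sunk it shoots along the ejector's -x at up to about 0.5 m/s and, unless stopped, off the front edge.
- trap_spot (a point): Fixed point on the deck in the middle of the lane, 20 mm along the ejector's -x from the parked specimen's centre: a good place for the specimen's centre to be stopped. Its leading side is then 15 mm farther along -x, at x -35.
- key_top (a point): Centre of the top of the release key, a flat steel plate 38 x 38 mm beside the lane; moves with it. Ejector's x -38, y +62 mm. Its top is 20 mm above the deck when up and 11 mm when fully down: a finger at that level over the lane clears the rails and stands in the specimen's way.
- release_key (a joint): Travel of the release key in m: 0 up, 0.009 fully down; springs back. It takes 3 N to start and about 7 N fully down. The gate sinks with it and frees the specimen at about 0.005. If the key comes up while the specimen is over the gate, the gate lifts the specimen.
- spare_mount: Bystander, leave alone: spare resin mount, black disc 25 mm across, 18 mm high; origin at its underside
- loupe: Bystander, leave alone: black magnifier, a stepped round body 42 mm across, 42 mm high; origin at its underside
- dropper: Bystander, leave alone: small amber bottle with a black cap, 36 mm across, 85 mm high; origin at its underside
- slide_box: Bystander, leave alone: grey box 80 x 34 x 30 mm; origin at its underside
- test_block: Bystander, leave alone: flat steel disc 60 mm across, 12 mm high; origin at its underside
- objective: Bystander, leave alone: steel microscope objective, 32 mm across, 45 mm high; origin at its underside
- driver: Bystander, leave alone: black-handled screwdriver lying flat, about 0.2 m long
- specimen: The whole specimen (see specimen_center), its origin at the centre of its underside, z up

How it is judged:
At the end, for the whole second after the job is handed in: The release key is held at least 5 mm down by the fingers (over 1 N), and the specimen stands upright (within 0.2 rad) and still (under 20 mm/s) on the deck, its centre 6 to 45 mm in front of its parking place, pressed against a finger with more than 0.3 N (value of joint release_key above 0.005 m and contact force between the fingers and release_key above 1 N and contact force between the fingers and specimen above 0.3 N and x of specimen_center in the frame of ejector between -0.045 and -0.006 m and z of specimen_center in the frame of ejector between 0.038 and 0.047 m and angle between specimen_center's own z axis and vertical below 0.2 rad and linear speed of specimen below 0.02 m/s); the arm keeps its last pose, push and grip.
It fails at once if the specimen slid over the front edge of the deck (centre more than 45 mm from its parking place) (x of specimen_center in the frame of ejector below -0.045 m).
It fails at once if the specimen was lifted (more than 8 mm above the deck) or tipped (more than 0.5 rad) (z of specimen_center in the frame of ejector above 0.0505 m or angle between specimen_center's own z axis and vertical above 0.5 rad).
It fails at once if the specimen was forced out of its parking place while the key was up (x of specimen_center in the frame of ejector below -0.006 m and value of joint release_key below 0.003 m).
It fails at once if a bystander was moved more than 25 mm (distance of any of spare_mount, loupe, dropper, slide_box, test_block, objective, driver from where it was at the start of the episode above 0.025 m).
It also fails if it takes over 40 s, if anything falls off the work surface, if the arm or the gripper's body presses on something with over 40 N, if the wrist force passes 120 N, or if a joint passes its speed limit or range.

ROBOT

A 6-joint arm with a two-finger parallel gripper is mounted at the origin on the work surface. World frame = base frame: x ahead of the robot, y to its left, z up, the work surface at z = 0. Lengths are in m, angles in rad, forces in N, time in s.
With the tool pointing down it reaches from about 0.35 to 0.85 m from the base axis. Payload 8.1 kg.
Tool frame: the origin (TCP) lies between the finger pads; the fingertips stand 11 mm ahead of it and the grasp point (between the pads) lies 8 mm behind it (robot.tips_ahead is the distance from the TCP to the fingertips, in m); z points along the fingers, y is the line along which they close (so a half turn about z gives the same grasp; the last joint's range is limited). The gripper opens to 93 mm and grips with 3 to 60 N. Pads are 15 mm wide; open, the fingers measure 128 mm over their backs; the gripper's body (75 mm by 188 mm) begins 65 mm behind the grasp point.
Start: joints at [-1.337, 0.13, 1.488, -0, 1.523, -0.085], TCP at [0.188, -0.57, 0.23] pointing down, gripper open.
Joint ranges: [-2.96, 2.96], [-0.89, 2.26], [0.02, 2.5], [-1.34, 4.48], [0, 2.73], [-2.66, 2.66]. Speed limits (rad/s): [2.39, 2.39, 2.79, 3.14, 3.14, 3.14].

INTERFACE

Orientations are given as a rotation vector (axis times angle).
In Python, from plant import robot gives the robot as it stands. The module is installed in compiled form; this text tells all that it offers.
- The arm moves only by the tool move_arm, never from a script. Its argument "deltas" is one flat list of numbers, 7 for each row, row after row: the shift along the tool's x, y, z in m, then the turn, a rotation vector about the tool's x, y, z in rad, then the opening, from 0 (shut) to 1 (fully open). A call has 1 to 12 rows; each row is the pose to reach, as a shift and turn from the pose commanded when the call began, along the tool's axes at that moment; what a row does not reach only later rows make up. A row lasts 1/8 s, in which the tool goes at most 62.5 mm and 10.7 degrees, less where a joint would pass 70% of its speed; a pose out of reach is approached as far as the arm can. A call with a gripper value outside its range is refused whole. The fingers move at their own pace and stop on an object; "squeeze" is the grip in N (left out, the last holds). Time passes only in rows, so rows that repeat a pose let the fingers close. It gives the time, the measured TCP pose, the force, the opening and the grip force at its end, in the units of the state.
- robot.read_state(): the state, without advancing time (a new reading comes with each control period).
- robot.read_camera(name): name is "side" or "top"; returns (picture, depth): 384x512x3 uint8, red, green, blue; 384x512 float32, m along the optical axis (not along the pixel's ray), 0 where there is no reading.
- robot.camera_model(name): a dict with "K" (3x3 intrinsics, pixels), "k1" (the pictures are not rectified: a ray, as slopes to the right and down, at radius r is drawn at 1 + k1 r^2 times it, then the intrinsics apply), "R" (3x3) and "t" (3): a world point X has camera coordinates R X + t. Camera axes: x right, y down, z forward; pixel columns grow to the right and rows downward; lengths in m; the calibration is good to about 2 mm. A picture is of the moment at which its call begins. camera_model takes no time and is no camera call.
- robot.close_job(): hands the job in; it is judged then, once.
Trained networks look in the newest picture that a camera, given by its name, has taken for a name from the list of things; names that differ only in an ending like _2 or _b are one class to them, and where a whole thing is asked for, a point or a joint stands for the part that bears it (a point fixed in the world has none). Each returns a list of dicts, best first, with "confidence" (0 to 1); they miss things now and then, are a little off and sometimes report something else, mostly with a low value. They report only what shows in the picture. A call takes as long as a camera call.
- robot.recognise(camera, label): "uv" ([column, row] in pixels, amid what is visible of it).
The state is a dict: "t": time; "q": joint angles; "dq": joint speeds; "joint_torque": joint torques, N m; "tool_pos": TCP position; "orientation": TCP orientation; "force": force on the tool from outside, world axes, zero at the start; "wrist_torque": the same for the moment, N m; "opening": finger opening in m; "gripper_force": force on a finger pad.
Only numpy, scipy, OpenCV 4.12 (cv2) and the standard library are available. Lean on these libraries where they do the work, as an engineer would, in place of code of your own. Each camera call takes 0.05 s, during which the arm holds its last target. There are 200 camera calls.

## Working session

There is one attempt and no reset: what is moved stays moved. The work goes in short steps, Python scripts to look and compute and a tool call to move; the robot and the scene stay as the last step left them, time stands still between calls to the robot, and variables do not carry over. Pictures are saved under pics/ and viewed, at most 10 in all, crops included, and the job is handed in when it is done.

Besides the shell and the picture viewer there is one more tool, called after "Emit:" as name(argument=value, ...) on one line, values as JSON. move_arm: Moves the arm, as the interface text tells. Its arguments: {"type":"object","properties":{"deltas":{"type":"array","items":{"type":"number"}},"squeeze":{"type":"number"}},"required":["deltas"]}

```bash
mkdir -p pics; cat > h.py <<'E'
import numpy as np, cv2
from plant import robot
def ray(cam,uv):
    m=robot.camera_model(cam);K=np.array(m["K"]);R=np.array(m["R"]);t=np.array(m["t"])
    d=np.array([(uv[0]-K[0,2])/K[0,0],(uv[1]-K[1,2])/K[1,1]]);s=d.copy()
    for _ in range(20): s=d/(1+m["k1"]*(s@s))
    return R,t,np.array([s[0],s[1],1.])
def at_z(cam,uv,z):
    R,t,v=ray(cam,uv);o=-R.T@t;w=R.T@v
    return o+w*(z-o[2])/w[2]
def at_d(cam,uv,d):
    R,t,v=ray(cam,uv);return R.T@(v*d-t)
def proj(cam,X):
    m=robot.camera_model(cam);K=np.array(m["K"]);c=np.array(m["R"])@X+np.array(m["t"])
    s=c[:2]/c[2];s=s*(1+m["k1"]*(s@s));return np.array([K[0,0]*s[0]+K[0,2],K[1,1]*s[1]+K[1,2]])
E
python3 - <<'E'
from h import *
for c in("side","top"):
    p,d=robot.read_camera(c);cv2.imwrite(f"pics/{c}0.png",cv2.cvtColor(p,cv2.COLOR_RGB2BGR));np.save(f"d_{c}.npy",d)
    m=robot.camera_model(c);print(c,-np.array(m["R"]).T@np.array(m["t"]),m["k1"])
    for l in("ejector","specimen","specimen_center","key_top","kicker_face","gate_top","dropper","loupe","slide_box","objective"):
        for r in robot.recognise(c,l)[:2]:
            u=np.round(r["uv"]).astype(int);z=d[u[1],u[0]]
            print(l,np.round(r["uv"],1),round(r["confidence"],2),np.round(at_d(c,r["uv"],z),3) if z>0 else None)
s=robot.read_state();print(s["t"],s["tool_pos"],s["orientation"],robot.tips_ahead,s["opening"])
E
```

```text
side [ 0.4389159  -0.96545862  0.6605584 ] -0.07450148233848781
ejector [297.1 243.9] 0.95 [ 0.645 -0.2    0.033]
key_top [275.3 227.4] 0.75 [ 0.6   -0.137  0.044]
kicker_face [301.6 243.3] 0.74 [ 0.653 -0.212  0.044]
kicker_face [285.2 214.8] 0.58 [ 0.642 -0.061  0.028]
gate_top [275.1 226.2] 0.48 [ 0.599 -0.139  0.05 ]
dropper [316.5 216.3] 0.74 [ 0.72  -0.104  0.045]
loupe [305.6 277.1] 0.6 [ 0.639 -0.314  0.028]
slide_box [289.2 216. ] 0.78 [ 0.652 -0.07   0.029]
objective [241.1 338.2] 0.72 [ 0.475 -0.469  0.037]
top [0.44533672 0.01583196 1.6829779 ] -0.08462126031932257
ejector [311.1 163.2] 0.63 [ 0.658 -0.173  0.03 ]
specimen [316.5 176.6] 0.42 [ 0.609 -0.188  0.056]
specimen_center [320.7 174.9] 0.56 [ 0.616 -0.205  0.036]
key_top [295.8 177.5] 0.66 [ 0.605 -0.117  0.057]
kicker_face [322.4 160.9] 0.48 [ 0.664 -0.21   0.048]
gate_top [270.6 167.8] 0.71 [ 0.642 -0.031  0.026]
gate_top [297.2 181.4] 0.7 [ 0.592 -0.122  0.05 ]
dropper [286.6 145.6] 0.39 [ 0.715 -0.085  0.061]
loupe [315.7 177.5] 0.7 [ 0.605 -0.185  0.057]
loupe [297.7 178. ] 0.56 [ 0.604 -0.124  0.048]
slide_box [272.2 167.6] 0.74 [ 0.642 -0.036  0.032]
slide_box [342.1 168.4] 0.63 [ 0.641 -0.283  0.021]
objective [311.6 165.4] 0.64 [ 0.65  -0.174  0.03 ]
objective [392.  218.3] 0.43 [ 0.466 -0.451  0.048]
1.1 [ 0.18807281 -0.5697569   0.22963915] [-3.10174825e+00 -4.98629096e-01 -4.80084018e-05] 0.011 0.09272857840143904
```

```bash
python3 - <<'E'
import cv2,numpy as np
a=cv2.imread("pics/side0.png")[180:310,210:360];b=cv2.imread("pics/top0.png")[115:225,255:375]
a=cv2.resize(a,(780,676),interpolation=3)[:600];b=cv2.resize(b,(654,600),interpolation=3)
cv2.imwrite("pics/sc.png",a);cv2.imwrite("pics/tc.png",b)
E
```

```text
(no output)
```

View pics/sc.png

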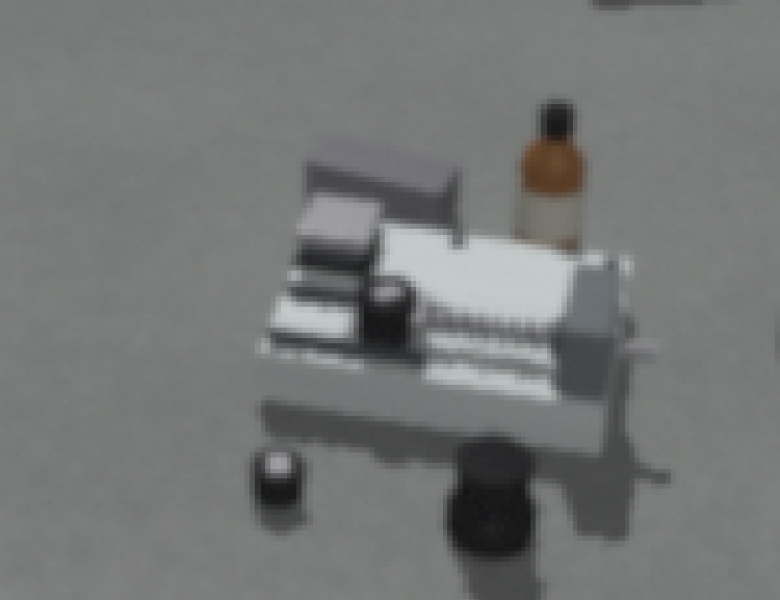

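View pics/tc.png

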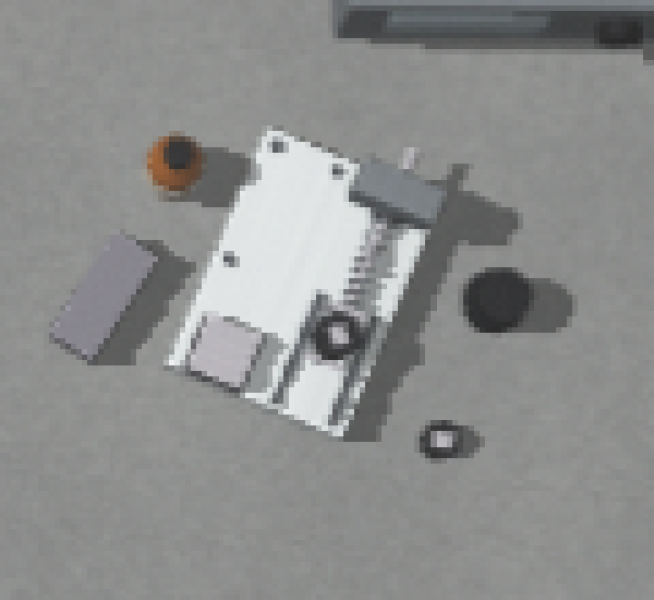

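The side crop shows the key (crop 340,220), the specimen (390,290) and the near deck corner (262,350). The top crop shows deck corners at (168,366), (345,435) and (265,128), the key at (226,350) and the specimen top at (338,334). Next I'll fit the ejector pose to both views.

```bash
cat > fit.py <<'E'
from h import *
from scipy.optimize import least_squares
from scipy.spatial.transform import Rotation as Ro
T=lambda a,b:np.array([255+a/5.45,115+b/5.45]); S=lambda a,b:np.array([210+a/5.2,180+b/5.2])
obs=[("top",T(168,366),(-58,92,30)),("top",T(345,435),(-58,-30,30)),("top",T(265,128),(110,92,30)),("top",T(338,334),(0,0,55)),("top",T(226,350),(-38,62,50)),
("side",S(262,350),(-58,-30,30)),("side",S(392,290),(0,0,55)),("side",S(340,220),(-38,62,50))]
def W(p,e): c,s=np.cos(p[2]),np.sin(p[2]);e=np.array(e)/1000;return np.array([p[0]+c*e[0]-s*e[1],p[1]+s*e[0]+c*e[1],e[2]])
f=lambda p:np.concatenate([proj(c,W(p,e))-u for c,u,e in obs])
r=least_squares(f,[.61,-.19,-.35],loss="soft_l1");p=r.x
if __name__=="__main__":
    print("pose",p);print(np.round(f(p).reshape(-1,2),1))
    def tri(a,b):
        A=[];y=[]
        for c,u in((("top"),a),("side",b)):
            R,t,v=ray(c,u);o=-R.T@t;w=R.T@v;w/=np.linalg.norm(w);P=np.eye(3)-np.outer(w,w);A.append(P);y.append(P@o)
        return np.linalg.lstsq(np.vstack(A),np.hstack(y),rcond=None)[0]
    print("tri spec",tri(T(338,334),S(392,290)),"key",tri(T(226,350),S(340,220)),"corner",tri(T(345,435),S(262,350)))
    print("spec",W(p,(0,0,55)),"key",W(p,(-38,62,50)))
    s=robot.read_state();R=Ro.from_rotvec(s["orientation"]).as_matrix();print(R.round(3))
    ey=W(p,(0,1,0))-W(p,(0,0,0));ey/=np.linalg.norm(ey)
    # target: tool y || +-ejector y, pointing straight down
    for sg in(1,-1):
        y=sg*ey;z=np.array([0,0,-1.]);Rt=np.column_stack([np.cross(y,z),y,z])
        print(sg,"turn",Ro.from_matrix(R.T@Rt).as_rotvec())
    tgt=W(p,(-40.5,31,0));tgt[2]=.03+.02+.011+.03
    print("tgt",tgt,"tool delta",R.T@(tgt-s["tool_pos"]))
E
python3 fit.py
```

```text
pose [ 0.61367669 -0.19102986 -0.37467058]
[[ 0.1 -0.6]
 [ 0.1 -0.4]
 [-0.3 -1.1]
 [ 0.3 -1.1]
 [-0.  -0.4]
 [-1.1  0.7]
 [-0.8  0.3]
 [-0.8 -0.7]]
tri spec [ 0.61268802 -0.19043064  0.05510924] key [ 0.60157306 -0.11983203  0.04788161] corner [ 0.54938643 -0.19734288  0.03152244]
spec [ 0.61367669 -0.19102986  0.055     ] key [ 0.60100271 -0.11942421  0.05      ]
[[ 0.95   0.313  0.   ]
 [ 0.313 -0.95   0.   ]
 [ 0.    -0.    -1.   ]]
1 turn [ 3.40208929e-05 -3.41123756e-05 -2.44813466e+00]
-1 turn [-2.67422254e-05 -2.66705080e-05  6.93457990e-01]
tgt [ 0.58733119 -0.14735877  0.091     ] tool delta [ 0.5115236  -0.27598023  0.13866063]
```

Emit:
move_arm(deltas=[0.05,-0.027,0,0,0,0.07,0.9,0.1,-0.054,0,0,0,0.14,0.8,0.15,-0.08,0,0,0,0.21,0.7,0.2,-0.11,0,0,0,0.28,0.6,0.25,-0.135,0,0,0,0.35,0.48,0.3,-0.16,0,0,0,0.42,0.48,0.35,-0.19,0.02,0,0,0.49,0.48,0.4,-0.215,0.04,0,0,0.56,0.48,0.45,-0.243,0.06,0,0,0.63,0.48,0.5,-0.27,0.08,0,0,0.693,0.48,0.5115,-0.276,0.1,0,0,0.693,0.48,0.5115,-0.276,0.1,0,0,0.693,0.48])

```text
t: 2.6
tool_pos: [0.5859, -0.1464, 0.1272]
orientation: [-3.087, 0.581, 0.007]
force: [-0.5, -0.6, -0.1]
opening: 0.0446
gripper_force: 0.0
```

Emit:
move_arm(deltas=[0,0,0.03,0,0,0,0.48,0,0,0.055,0,0,0,0.48,0,0,0.06,0,0,0,0.48,0,0,0.06,0,0,0,0.48])

```text
t: 3.1
tool_pos: [0.5872, -0.1486, 0.0707]
orientation: [3.086, -0.586, 0.001]
force: [0.3, -0.3, 1.0]
opening: 0.0446
gripper_force: 0.0
```

```bash
cat > look.py <<'E'
import sys
from fit import *
n=sys.argv[1]
s=robot.read_state();R=Ro.from_rotvec(s["orientation"]).as_matrix();tp=np.array(s["tool_pos"]);print(s["t"],tp,s["force"],s["opening"])
c,si=np.cos(p[2]),np.sin(p[2])
for sg in(1,-1):
    w=tp+R@np.array([0,sg*(s["opening"]/2+.00875),.011]);d=w-[p[0],p[1],0]
    print("finger ej-frame mm",np.round([1e3*(c*d[0]+si*d[1]),1e3*(-si*d[0]+c*d[1]),1e3*d[2]],1))
print("tool y in ej",R[:,1]@[c,si,0],"tool z",R[:,2])
a,_=robot.read_camera("side");b,_=robot.read_camera("top")
a=cv2.resize(a[190:290,240:350],(440,400),interpolation=3);b=cv2.resize(b[135:225,265:355],(400,400),interpolation=3)
cv2.imwrite(f"pics/{n}.png",cv2.cvtColor(np.hstack([a[:,:400],b]),cv2.COLOR_RGB2BGR))
E
python3 look.py l1
```

```text
3.1 [ 0.58718284 -0.14855623  0.07065144] [ 0.28953938 -0.26231414  1.0298975 ] 0.04461085059291832
finger ej-frame mm [-40.2  -1.2  59.7]
finger ej-frame mm [-40.2  60.9  59.6]
tool y in ej -0.0006920589527971985 tool z [ 5.81888047e-04 -4.05104180e-04 -9.99999749e-01]
```

View pics/l1.png

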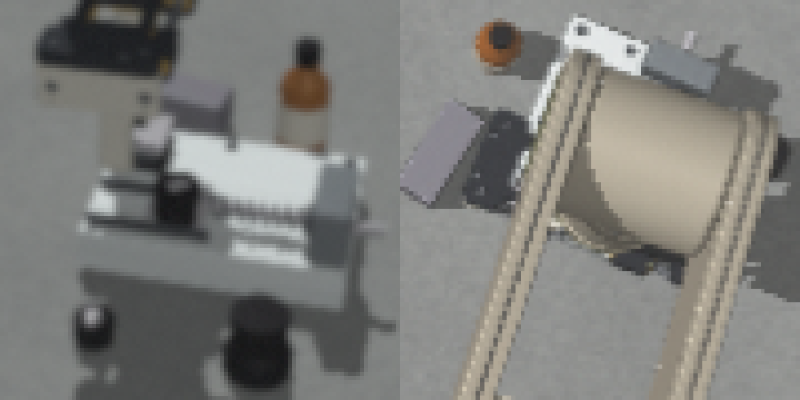

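Left, the side view: a finger hangs down to about (115,168) in the crop, left of the specimen at (177,195), with the key behind it. In the right-hand top view the arm hides the ejector. I'll check where the finger tips should project.

```bash
python3 - <<'E'
from fit import *
for e in((-40.2,-1.2,59.7),(-47.7,-10,59.7),(-32.7,-10,59.7),(-40.2,60.9,59.7),(-47.7,60.9,59.7),(-32.7,60.9,59.7),(0,0,55),(-38,62,50)):
    print(e,(proj("side",W(p,e))-[240,190])*4)
E
python3 - <<'E'
import cv2
b=cv2.imread("pics/l1.png")[0:260,0:260]
cv2.imwrite("pics/l1b.png",cv2.resize(b,(600,600),interpolation=2))
E
```

```text
(-40.2, -1.2, 59.7) [115.11453747 170.47554208]
(-47.7, -10, 59.7) [100.38043507 177.14095778]
(-32.7, -10, 59.7) [123.96731412 180.44788064]
(-40.2, 60.9, 59.7) [134.80879524 115.06228696]
(-47.7, 60.9, 59.7) [123.66283078 113.59250667]
(-32.7, 60.9, 59.7) [145.98495896 116.53522377]
(0, 0, 55) [178.46945426 184.14054909]
(-38, 62, 50) [138.14912997 126.59177202]
```

View pics/l1b.png

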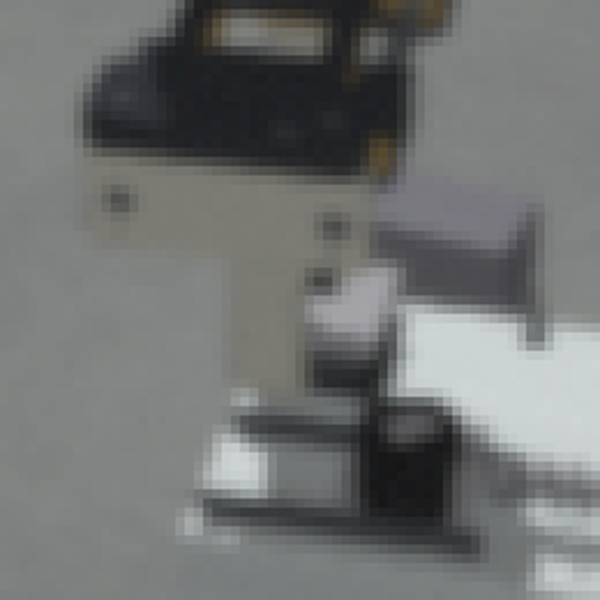

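The finger tip is where the model puts it, within about 2 px, and its leading face is near ejector x -33 mm. Pressing now.

Emit:
move_arm(deltas=[0,0,0.005,0,0,0,0.48,0,0,0.009,0,0,0,0.48,0,0,0.013,0,0,0,0.48,0,0,0.016,0,0,0,0.48,0,0,0.0175,0,0,0,0.48,0,0,0.0175,0,0,0,0.48,0,0,0.0175,0,0,0,0.48])

```text
t: 4.08
tool_pos: [0.5876, -0.1474, 0.0528]
orientation: [3.087, -0.585, 0.001]
force: [-2.5, 1.1, 7.4]
opening: 0.0451
gripper_force: 5.0
```

```bash
python3 look.py l2; python3 -c "
import cv2
b=cv2.imread('pics/l2.png')[60:320,40:300]
cv2.imwrite('pics/l2b.png',cv2.resize(b,(600,600),interpolation=2))"
```

```text
4.075 [ 0.58760441 -0.1474224   0.05277568] [-2.54785517  1.10671949  7.36065507] 0.0450911477786244
finger ej-frame mm [-40.2  -0.3  41.8]
finger ej-frame mm [-40.2  62.3  41.8]
tool y in ej 0.0003597219852560983 tool z [ 5.55362172e-04 -1.41108119e-04 -9.99999836e-01]
```

View pics/l2b.png

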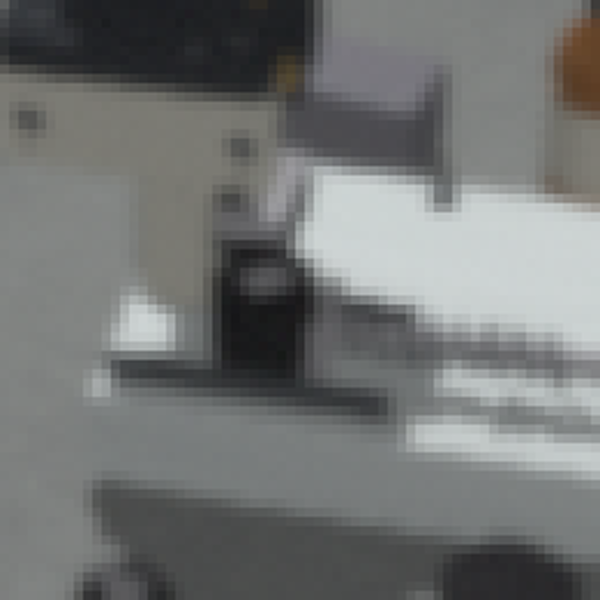

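The specimen stands upright against the finger at (262,320) in the crop, and the key is down. Along ejector -x the force is 2.7 N, and the vertical force is 7.4 N. I'll hold briefly to confirm it is steady, then hand in.

Emit:
move_arm(deltas=[0,0,0,0,0,0,0.48,0,0,0,0,0,0,0.48,0,0,0,0,0,0,0.48,0,0,0,0,0,0,0.48])

```text
t: 4.68
tool_pos: [0.5876, -0.1474, 0.0528]
orientation: [3.087, -0.584, 0.001]
force: [-2.0, 0.4, 6.2]
opening: 0.0448
gripper_force: 5.0
```

```bash
python3 - <<'E'
from plant import robot
s=robot.read_state();print(s["t"],s["tool_pos"],s["force"])
f=s["force"]
if f[2]>5 and f[0]<-1.5: print(robot.close_job())
E
```

```text
4.675 [ 0.5876363  -0.14739812  0.05279317] [-1.98710193  0.40312034  6.1585572 ]
the job is handed in; nothing more can be done
None
```

I handed the job in at about 4.7 s with one finger holding the key about 8 mm down (about 6 N) and the other stopping the upright specimen about 18 mm out of its parking place (about 2 N); the hand-in returned no verdict.

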